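Lock the practice-eye carriage on the slit-lamp accessory rail

ROBOT

A 6-joint arm with a two-finger parallel gripper is mounted at the origin on the work surface. World frame = base frame: x ahead of the robot, y to its left, z up, the work surface at z = 0. Lengths are in m, angles in degrees, forces in N, time in s.
With the tool pointing down it reaches from about 0.4 to 0.825 m from the base axis. Payload 7 kg.
Tool frame: the origin (TCP) lies midway between the tips of the shut fingers; the grasp point (between the pads) lies 19 mm behind it; z points along the fingers, y is the line along which they close (so a half turn about z gives the same grasp; the last joint's range is limited). The gripper opens to 88 mm and grips with 3 to 60 N. Pads are 19 mm wide; open, the fingers measure 130 mm over their backs; the gripper's body (78 mm by 193 mm) begins 47 mm behind the grasp point.
Start: joints at [84.345, 20.546, 0.682, 0, -70.136, -16.507], TCP at [0.255, 0.625, 0.227] pointing down, gripper open.
Joint ranges: [-176.03, 176.03], [-82.01, 121.73], [-58.28, 71.71], [-173.87, 95.51], [-174.79, -0.11], [-173.66, 173.66]. Speed limits (degrees/s): [136.94, 136.94, 172.46, 180, 180, 180].

INTERFACE

Orientations are given as a 3x3 rotation matrix whose columns are the frame's x, y, z axes.
In Python, from rig import robot gives the robot as it stands. Calls block until the motion is done:
- robot.goto(position, orientation): joint-space move of the TCP to a pose.
- robot.servo_line(position, ori=None, speed=0.15): straight line of the TCP; ori=None keeps the orientation; speed is the mean speed in m/s.
- robot.movej(angles): joint-space move.
- robot.move_gripper(opening): opening from 0.0 (shut) to 1.0 (fully open); the grip force is fixed at half the most; returns when the fingers have stopped.
- robot.dwell(seconds).
- robot.ik(position, orientation): joint angles nearest the present ones, or None.
- robot.grab_frame(name): name is "scene" or "top"; returns (picture, depth): 480x640x3 uint8, red, green, blue; 480x640 float32, m along the optical axis (not along the pixel's ray), 0 where there is no reading.
- robot.camera_info(name): a dict with "vfov" (degrees; the focal length in pixels is half the picture's height over the tangent of half this angle, whatever the lens; pixels are square), "cx", "cy" (the principal point, pixels), "view" (4x4, takes a point from world to camera coordinates). Camera axes: x right, y down, z forward; pixel columns grow to the right and rows downward; lengths in m; the calibration is good to about 2 mm. A picture is of the moment at which its call begins. camera_info takes no time and is no camera call.
A pose or a line that the arm cannot do raises robot.Unreachable and nothing moves.
- robot.job_done(): hands the job in; it is judged then, once.
Readings, each from a call of its own:
- robot.read_t(): time.
- robot.read_qpos(): joint angles.
- robot.read_qvel(): joint speeds.
- robot.read_effort(): joint torques, N m.
- robot.read_position(): TCP position.
- robot.read_tcp_rot(): TCP orientation.
- robot.read_force(): force on the tool from outside, world axes, zero at the start.
- robot.read_ft_torque(): the same for the moment, N m.
- robot.read_grip_width(): opening from 0.0 (shut) to 1.0 (fully open).
- robot.read_finger_force(): force on a finger pad.
Only numpy, scipy, OpenCV 4.12 (cv2) and the standard library are available. Lean on these libraries where they do the work, as an engineer would, in place of code of your own. Each camera call takes 0.05 s, during which the arm holds its last target. There are 200 camera calls.

TASK

The carriage that carries the practice eyeball stands unlocked on its rail: its cam lever is up. Flip that lever, the one on the same white block as the eyeball, over, away from the robot, until it snaps past centre and stays down in the clamped position, then let go of it. Leave the lever of the other carriage, the one with the square plate, up as it is.

Things in the scene. Friction and masses are not known exactly. Their poses are not given: they have to be found in the camera images.
- eye_carriage: Fixed white block 90 x 135 x 60 mm high on a rail, with a 48 mm practice eyeball (y +45, top at 122 mm) and a dark steel cam lever. Origin: on the table under its centre; z up, y along the rail, x level, away from the robot within 13 degrees. Lever hinge: parallel to y through x 0, y -40, height 77 mm. A like carriage with a 50 mm square plate is 180 to 240 mm left or right of it.
- eye_lever (a joint): Lever angle, rad. 0 = open: up, leaning 0.436 back to the carriage's -x side; grows over the top (upright 0.436) to +x; 1.95 = closed stop, 3 degrees above level. Starts at 0 to 0.3. A spring cam resists, most at 0.9 (about 0.33 N m, 4 to 5 N at the tip); past dead centre at 1.6 it snaps to 1.95 and stays; let go sooner, it springs back. Closed fingers can push it.
- eye_lever_tip (a point): Centre of the cross-bar at the free end of the eye carriage's lever: a round steel bar 34 mm long, 14 mm thick, parallel to the hinge and 75 mm from it. The lever below it is a flat strip 20 mm wide and 9 mm thick.
- plate_lever (a joint): Angle of the same kind of lever on the other carriage (the one with the square plate), same meaning; starts at 0 to 0.3 and must stay open.

How it is judged:
By the outcome, as a careful person would: the job done as asked, in the order asked, and still so for the second after the job is handed in, with the robot touching nothing.
It also fails if it takes over 34 s, if anything falls off the work surface, if the arm or the gripper's body presses on something with over 40 N, if the wrist force passes 120 N, or if a joint passes its speed limit or range.

## Working session

There is one attempt and no reset: what is moved stays moved. The work goes in short steps, each a Python script; the robot and the scene stay as the last script left them, time stands still between calls to the robot, and variables do not carry over. Pictures are saved under pics/ and viewed, at most 10 in all, crops included, and the job is handed in when it is done.

```bash
mkdir -p pics
cat > h.py <<'E'
import numpy as np, cv2
from rig import robot
def cloud(name):
    im,d=robot.grab_frame(name); c=robot.camera_info(name)
    f=240/np.tan(np.radians(c['vfov'])/2); v,u=np.mgrid[:480,:640]
    P=np.stack([(u-c['cx'])/f*d,(v-c['cy'])/f*d,d,np.ones_like(d)],-1)
    W=(P@np.linalg.inv(np.array(c['view'])).T)[...,:3]; W[d==0]=np.nan
    return im,W
E
python3 - <<'E'
from h import *
for n in("scene","top"):
    im,W=cloud(n); cv2.imwrite(f"pics/{n}0.png",im[...,::-1]); np.save(f"{n}0.npy",W); print(robot.camera_info(n))
E
```

```text
{'vfov': 45.18794202134605, 'cx': 314.6957678595715, 'cy': 244.576705665863, 'view': array([[-0.274736  ,  0.96150997,  0.00432635,  0.16187968],
       [ 0.62863544,  0.18302347, -0.75585706, -0.24668707],
       [-0.72755592, -0.20494144, -0.65472238,  1.10849646],
       [ 0.        ,  0.        ,  0.        ,  1.        ]])}
{'vfov': 55.91682753271012, 'cx': 316.0099916986367, 'cy': 231.34254153396537, 'view': array([[ 0.02828751, -0.99957758, -0.00666991, -0.03215174],
       [-0.99839322, -0.02792498, -0.049307  ,  0.53535092],
       [ 0.04909991,  0.00805396, -0.9987614 ,  0.74615746],
       [ 0.        ,  0.        ,  0.        ,  1.        ]])}
```

View pics/scene0.png

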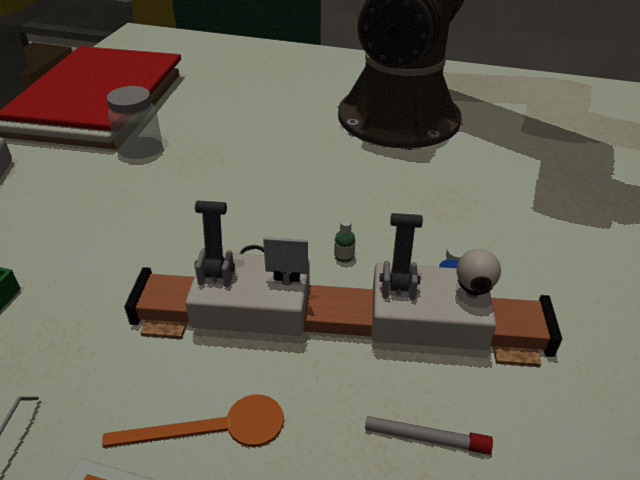

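View pics/top0.png

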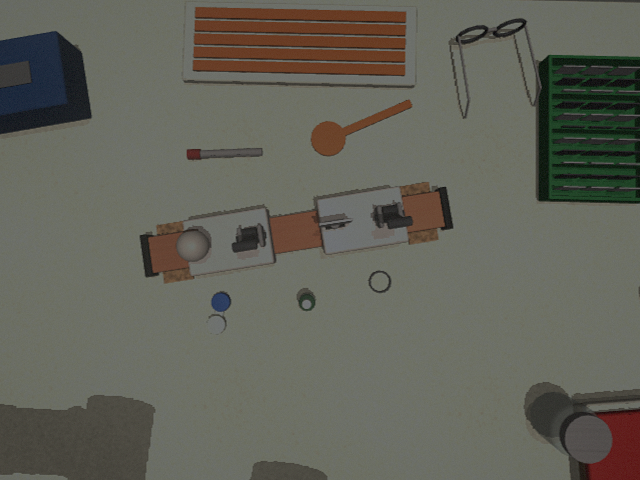

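The scene view shows the eye carriage on the right, with its lever tip near (405,218) and the eyeball near (478,271). In the top view the eye is at (193,245), the lever bar near (245,245) and the eye's block spans roughly (188–275, 207–277). The small bottles are on the robot's side.

Run:
```python
from h import *
T=np.load("top0.npy");S=np.load("scene0.npy")
m=np.zeros((480,640),bool);m[200:282,184:280]=1
b=m&(abs(T[...,2]-.06)<.006)
(c,s,a)=cv2.minAreaRect((T[b][:,:2]*1000).astype(np.float32));print("block",c,s,a,b.sum())
e=m&(T[...,2]>.112);
for n,u0,u1 in(("eye",175,212),("lev",225,275)):
    q=T[200:290,u0:u1].reshape(-1,3);q=q[q[:,2]>.085];print(n,len(q),np.nanmax(q[:,2]),q[q[:,2]>np.nanmax(q[:,2])-.006].mean(0),q.min(0),q.max(0))
q=S[205:240,385:428].reshape(-1,3);q=q[q[:,2]>.125];q=q[q[:,0]<.6];z=q[q[:,2]>q[:,2].max()-.012]
print("scene tip",len(q),z.mean(0),z.min(0),z.max(0))
q=S[248:300,455:502].reshape(-1,3);q=q[q[:,2]>.085];print("scene eye",q.min(0),q.max(0))
w=T[...,2]; 
for n,sl in(("bottle",np.s_[285:315,295:320]),("blue",np.s_[290:335,205:235])): print(n,np.nanmax(T[sl][...,2]),np.nanmean(T[sl].reshape(-1,3),0))
print(robot.read_tcp_rot(),robot.read_t())
```

```text
block (514.0836791992188, 121.06754302978516) (89.9390869140625, 135.6183624267578) 10.699591636657715 3487
eye 849 0.12379992253092043 [0.50591016 0.16472621 0.12001251] [0.48241999 0.14139565 0.09194999] [0.53040705 0.18594318 0.12379992]
lev 575 0.1601020474871071 [0.50707279 0.07898296 0.15644655] [0.49774171 0.06056282 0.08500812] [0.5410989  0.10200984 0.16010205]
scene tip 662 [0.51240721 0.07901007 0.15426384] [0.5031608  0.06116022 0.14690863] [0.51873324 0.09614407 0.15890651]
scene eye [0.49311381 0.14129043 0.08501451] [0.53400282 0.18858388 0.12340061]
bottle 0.0639344255722678 [ 0.4222637  -0.00531894  0.01531584]
blue 0.017569969236381544 [0.3961203  0.14136382 0.0061164 ]
[[ 9.26081925e-01 -3.77322239e-01 -4.42038173e-04]
 [-3.77322479e-01 -9.26080866e-01 -1.40603102e-03]
 [ 1.21163679e-04  1.46889085e-03 -9.99998914e-01]] 0.1
```

```bash
cat > p.py <<'E'
from h import *
a=np.radians(10.7);X=np.array([np.cos(a),np.sin(a),0]);Y=np.array([-np.sin(a),np.cos(a),0]);Z=np.array([0,0,1.])
R=np.c_[X,-Y,-Z]
O=np.array([.5141,.1211,0]); H=O-.036*Y      # hinge, contact 4 mm toward the eye
def pose(f):  # TCP so that the finger's front-bottom edge drives the bar at lever lean f
    s,c=np.sin(f),np.cos(f);k=np.cos(2*f)
    x=.075*s-.007*c+.006*max(0,-k); z=.077+.075*c+.007*s-.006*max(0,k)
    return H+(x-.0095)*X+z*Z
F=np.linspace(-.25,1.4,12)
E
python3 - <<'E'
from p import *
T=np.load("top0.npy");q=T[195:240,312:362].reshape(-1,3);q=q[q[:,2]>.075];print("plate",q.min(0),q.max(0))
print([robot.ik(pose(f),R) is not None for f in F])
pre=pose(-.25)-.04*X
robot.move_gripper(0.)
robot.goto(pre+.09*Z,R); robot.servo_line(pre,R,.1)
print(pre,robot.read_position(),robot.read_force(),robot.read_grip_width(),robot.read_t(),robot.read_qpos())
im,W=cloud("scene");cv2.imwrite("pics/s1.png",im[...,::-1])
E
```

```text
plate [ 0.53691193 -0.07064376  0.07507333] [ 0.55306729 -0.02192528  0.12697103]
[True, True, True, True, True, True, True, True, True, True, True, True]
[0.44724753 0.07183108 0.14267111] [0.44765098 0.07204874 0.14316423] [ 0.02155433 -0.15997966  1.3208136 ] 0.0033405691829751427 4.675 [ 3.41796830e+01  3.75834212e+00 -3.30779495e+01  1.54257048e-02
 -5.31181021e+01  6.65253123e+01]
```

View pics/s1.png

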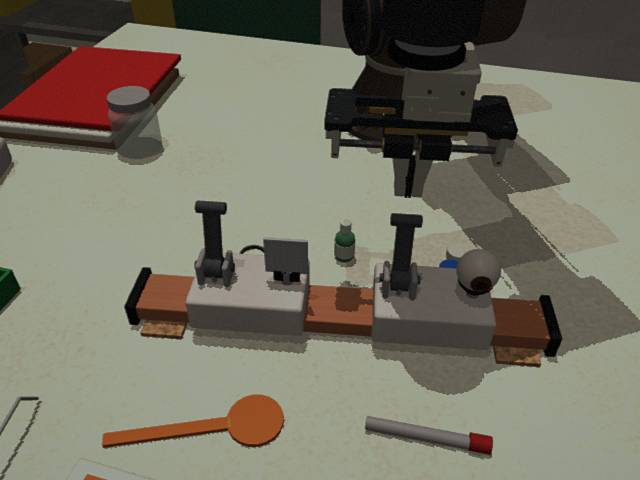

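The shut fingers stand upright behind the eye carriage's lever, with their tips near (414,192) and the bar at (405,218). The plate tops out at 127 mm, so it clears the gripper body. Now I push.

Run:
```python
from p import *
for f in F:
    robot.servo_line(pose(f),R,.06); fo=robot.read_force()
    print(round(f+.436,2),np.round(robot.read_position()-pose(f),4),np.round(fo,1),round(robot.read_t(),2))
    if np.linalg.norm(fo)>40: print("stop");break
else:
    robot.servo_line(pose(F[-1])+.12*Z-.03*X,R,.12)
im,W=cloud("scene");cv2.imwrite("pics/s2.png",im[...,::-1]);print(robot.read_t(),robot.read_force())
```

```text
0.19 [-0.0003 -0.0002 -0.0003] [-0.4 -0.1 -0.1] 5.54
0.34 [0.0003 0.0001 0.0001] [-1.4 -0.5 -0.4] 5.88
0.49 [ 0.0002 -0.     -0.0001] [-1.5  0.2  1. ] 6.22
0.64 [-0.     -0.     -0.0002] [-2.4 -0.4 -0.6] 6.56
0.79 [-0.0004 -0.0001 -0.0005] [-3.8 -0.6 -2.7] 6.89
0.94 [-0.0004 -0.0002 -0.0003] [-3.2 -1.3 -1.7] 7.22
1.09 [-0.0005 -0.0002 -0.0002] [-4.8 -0.2 -3.4] 7.55
1.24 [0.0004 0.0001 0.0005] [-2.9 -1.5  0.7] 7.88
1.39 [0.0013 0.0005 0.0008] [ 0.7 -0.1  1.3] 8.23
1.54 [ 0.0003  0.0001 -0.0004] [ 1.2 -0.5 -0.3] 8.59
1.69 [-0.0001 -0.0001 -0.0007] [-0.1 -0.1 -0.7] 8.94
1.84 [-0.0002 -0.0002 -0.0006] [ 0.3 -0.8  0.3] 9.28
10.5167 [ 0.55175028 -0.45779584 -0.28695416]
```

View pics/s2.png

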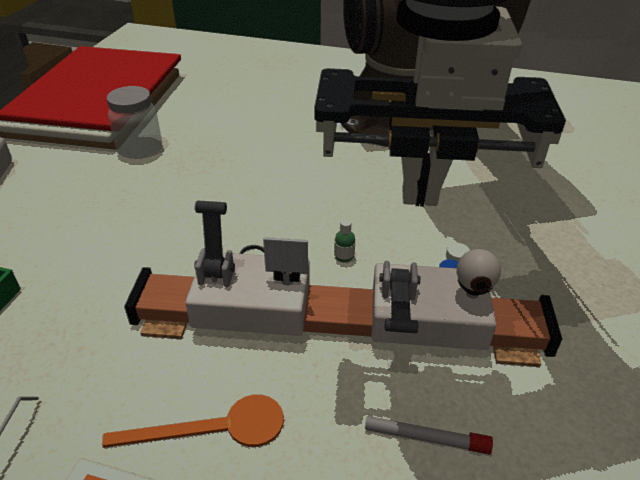

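The eye lever now lies forward, with its bar at about (401,325). The plate lever is still up at (211,208) and the gripper is clear. I'll check the bar's height, then hand in.

Run:
```python
from p import *
im,W=cloud("scene");q=W[319:331,388:415].reshape(-1,3)
hy=O-.04*Y
q=q-hy;q=np.c_[q@X,q@Y,q[:,2]];q=q[q[:,2]>.07];print(np.nanmedian(q,0),q.min(0),q.max(0))
m=q.max(0)
if m[2]<.094 and q[:,0].max()>.07: robot.job_done();print("done",robot.read_t())
```

```text
[ 0.08021161 -0.0012561   0.08674148] [ 0.06707451 -0.0147085   0.0793513 ] [0.08414368 0.01236822 0.09082945]
the job is handed in; nothing more can be done
the job is handed in; nothing more can be done
```

The eye carriage's lever snapped over and is down in the clamped position (bar centre about 81 mm high, as expected when closed). The plate carriage's lever is still up, the arm is clear, and I handed the job in at about 10.5 s.

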